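Show the sharpened drive punch to the inspection camera

TASK

The larger of the two all-steel drive punches in the wooden tool block has just been sharpened. Draw it out of its hole and hold it up in the air to the inspection camera, with its cutting mouth facing squarely into the tipped-up lens, centred on the lens and 80 mm in front of it, where the camera is in focus. Finish while still holding it there steadily, without having touched the camera or disturbed the other tools.

Things in the scene. Friction and masses are not known exactly. Their poses are not given: they have to be found in the camera images.
- block: Fixed beech tool block, 75 x 270 x 50 mm high, standing on the bench; origin at the centre of its underside, z up, its y axis along its 270 mm length. In its top are four equal round holes in one row along y, at y = -90, -30, +30 and +90 mm, 22 mm in diameter and 40 mm deep. One tool stands in each hole; which tool is in which hole varies.
- punch: The larger drive punch, to be presented: a straight round tool all of bare steel, 131 mm long, 0.17 to 0.34 kg, symmetrical about its axis. Origin at the centre of its cutting mouth (lower end), z along the stem from mouth to struck head, so up as it stands in the block. The mouth is 16 mm across, bevelled out to a 20 mm barrel up to z = 46 mm; the head, from z = 120 to 131 mm, is 20 mm across.
- mouth (a point): Centre of the cutting mouth of the larger punch (the same point as its origin).
- punch_head (a point): Centre of the struck head of the larger punch, 130 mm from the mouth along its axis.
- stem (a point): Place to grip the larger punch, on its axis 87 mm from the mouth, 97 mm above the bench as it stands: here the plain round stem is 16 mm in diameter, from 54 to 120 mm from the mouth. The mouth stands on the bottom of the hole, 10 mm above the bench, so 91 mm of the punch shows above the block; it has about 1 mm of play all round.
- small_punch: The smaller drive punch, also all steel, to be left alone: 110 mm long, stem only 11 mm in diameter, 70 mm of it showing above the block. Origin at its mouth (lower end), z up.
- awl: Awl with a pear-shaped dark wooden handle up to 33 mm across, to be left alone; 83 mm of it shows above the block. Origin at its point, down in the hole, z up.
- creaser: Edge creaser with a slim, long, pale turned wooden handle up to 29 mm across, to be left alone; 87 mm of it shows above the block. Origin at its lower end, z up.
- camera_stand: Stand of the inspection camera, fixed on the bench: a round dark foot 120 mm in diameter and 14 mm high, with a post 104 mm high beside the camera, 36 mm off centre on the stand's +y side. Origin at the centre of the foot's underside, z up; the camera looks towards the stand's -x side, and upward.
- camera_head: The camera itself: a tube 95 mm long, 32 mm in diameter with a 38 mm metal collar at the lens end. Its origin is its tilt pivot, 85 mm above the bench over the centre of the foot. Its own z axis is the line of sight, pointing out of the lens; it rises at 54 to 66 degrees above level.
- lens (a point): Centre of the lens face, 50 mm from the pivot along the line of sight, about 128 mm above the bench. Its axes are those of the camera: z is the line of sight, out of the lens and upward. The focus point lies 80 mm out along z.
- hammer: Saddler's hammer with a wooden handle, 260 mm long, lying on the bench to the left; to be left alone. Origin on its underside.
Things that resemble listed ones, but are neither listed nor needed, are in the scene too. What is shaped like the punch but yellow is not meant.

How it is judged:
By the outcome, as a careful person would: the job done as asked, in the order asked, and still so for the second after the job is handed in, while the arm keeps its last pose, push and grip.
It also fails if it takes over 35 s, if anything falls off the work surface, if the arm or the gripper's body presses on something with over 40 N, if the wrist force passes 120 N, or if a joint passes its speed limit or range.

ROBOT

A 6-joint arm with a two-finger parallel gripper is mounted at the origin on the work surface. World frame = base frame: x ahead of the robot, y to its left, z up, the work surface at z = 0. Lengths are in mm, angles in rad, forces in N, time in s.
With the tool pointing down it reaches from about 275 to 750 mm from the base axis. Payload 10.2 kg.
Tool frame: the origin (TCP) lies between the finger pads; the fingertips stand 8 mm ahead of it and the grasp point (between the pads) lies 11 mm behind it; z points along the fingers, y is the line along which they close (so a half turn about z gives the same grasp; the last joint's range is limited). The gripper opens to 85 mm and grips with 20 to 120 N. Pads are 22 mm wide; open, the fingers measure 114 mm over their backs; the gripper's body (76 mm by 85 mm) begins 54 mm behind the grasp point. The pads swing forward as they close: fully open they stand 13 mm farther back than shut.
Start: joints at [-1.516, 0.313, 1.498, -0, 1.331, -0.223], TCP at [143.963, -504.882, 239.294] pointing down, gripper open.
Joint ranges: [-2.94, 2.94], [-0.97, 2.17], [0.19, 2.56], [-1.23, 4.37], [0.02, 3.11], [-2.88, 2.88]. Speed limits (rad/s): [2.39, 2.39, 3.01, 3.14, 3.14, 3.14].

INTERFACE

Orientations are given as a unit quaternion [w, x, y, z].
In Python, from rig import * gives the robot as it stands.
- The arm moves only by the shell command python3 -m handwheel 'ROWS' [FORCE]. ROWS is JSON, a list that holds one entry, the list of rows, each a list of 7 numbers: the shift along the world's x, y, z in mm, then the turn, a rotation vector about the world's x, y, z in degrees, then the opening, from -1 (shut) to 1 (fully open). A call has 1 to 8 rows; each row shifts and turns the commanded pose from where the row before left it; what a row does not reach is not made up. A row lasts 1/8 s, in which the tool goes at most 62.5 mm and 10.7 degrees, less where a joint would pass 70% of its speed; a pose out of reach is approached as far as the arm can. A call is refused whole if a number of a shift passes 62.5 or a number of a turn 10.7, either way. A call with a gripper value outside its range is refused whole. The fingers move at their own pace and stop on an object; FORCE is the grip in N (left out, the last holds). Time passes only in rows, so rows that do not move let the fingers close. It gives the time, the measured TCP pose, the force, the opening and the grip force at its end, in the units of the state.
- sense(): the state, without advancing time (a new reading comes with each control period).
- capture(name): name is "scene" or "side" or "wrist"; returns a dict with "image" (420x560x3 uint8, red, green, blue), "fx", "fy", "cx", "cy" (pixels), "rvec" (rotation vector, rad) and "tvec" (3), from world to camera coordinates, as OpenCV has them; the wrist camera has in their place "hand_eye" (4x4, takes a point from camera to tool coordinates, whose origin is the TCP and whose axes are the flange's). Camera axes: x right, y down, z forward; pixel columns grow to the right and rows downward; lengths in mm; the calibration is good to about 2 mm. A picture is of the moment at which its call begins: read the wrist's pose just before it. There is no depth.
- finish_job(): hands the job in; it is judged then, once.
The state is a dict: "time_s": time; "joints": joint angles; "dq": joint speeds; "tau": joint torques, N m; "eef_pos": TCP position; "ee_rot": TCP orientation; "force": force on the tool from outside, world axes, zero at the start; "wrist_torque": the same for the moment, N m; "grip_width": opening from 0.0 (shut) to 1.0 (fully open); "grip_force": force on a finger pad.
Only numpy, scipy, OpenCV 4.12 (cv2) and the standard library are available. Lean on these libraries where they do the work, as an engineer would, in place of code of your own. Each camera call takes 0.05 s, during which the arm holds its last target. There are 200 camera calls.

## Working session

There is one attempt and no reset: what is moved stays moved. The work goes in short steps, Python scripts to look and compute and a shell command to move; the robot and the scene stay as the last step left them, time stands still between calls to the robot, and variables do not carry over. Pictures are saved under pics/ and viewed, at most 10 in all, crops included, and the job is handed in when it is done.

```bash
ls; mkdir -p pics
python3 - <<'E'
from rig import *
import cv2,json,pickle
s=sense();print(s)
for n in("scene","side","wrist"):
    c=capture(n);pickle.dump((sense(),c),open(f"pics/{n}0.pkl","wb"))
    cv2.imwrite(f"pics/{n}0.png",c["image"][:,:,::-1]);print(n,{k:v for k,v in c.items() if k!="image"})
E
```

```text
pics
{'time_s': 0.0, 'joints': array([-1.51639032e+00,  3.13471662e-01,  1.49843990e+00,  1.97415646e-05,
        1.33101522e+00, -2.23437773e-01]), 'dq': array([ 8.78713757e-04,  8.30424007e-04,  5.49335803e-04,  1.00587256e-03,
       -4.25853226e-04,  8.15609020e-05]), 'tau': array([ 1.29836826e-04, -4.12269831e+01, -2.59739166e+01, -1.34566571e-04,
        4.09199798e-03, -1.04690400e-05]), 'eef_pos': array([ 143.95842969, -504.61747446,  238.72292869]), 'ee_rot': array([-6.63877918e-04,  9.90365969e-01,  1.38473114e-01,  6.58633577e-05]), 'force': array([-0.60826567, -0.43627762, -0.41317511]), 'wrist_torque': array([ 0.04082939,  0.00729838, -0.00037886]), 'grip_force': 0.0, 'grip_width': 1.0006772597610623}
scene {'fx': 516.6572420479049, 'fy': 516.6572420479049, 'cx': 278.0548594407447, 'cy': 202.84258525362162, 'rvec': array([ 1.5334565 ,  1.86938035, -0.92636561]), 'tvec': array([  84.99888477, -256.78417897, 1644.72339394])}
side {'fx': 381.5189906752153, 'fy': 381.5189906752153, 'cx': 282.8910175682264, 'cy': 213.2911073562971, 'rvec': array([ 2.21708668, -0.14221045,  0.06504841]), 'tvec': array([-518.94326181,  147.81658189,  855.1170778 ])}
wrist {'fx': 290.0368711547149, 'fy': 290.0368711547149, 'cx': 275.4746080155094, 'cy': 208.6445693287916, 'hand_eye': array([[-7.64835378e-04, -9.49981351e-01, -3.12305695e-01,
         8.17246715e+01],
       [ 9.99999699e-01, -6.84925022e-04, -3.65568581e-04,
         8.59885045e-02],
       [ 1.33377350e-04, -3.12305881e-01,  9.49981589e-01,
        -1.33794378e+02],
       [ 0.00000000e+00,  0.00000000e+00,  0.00000000e+00,
         1.00000000e+00]])}
```

View pics/scene0.png

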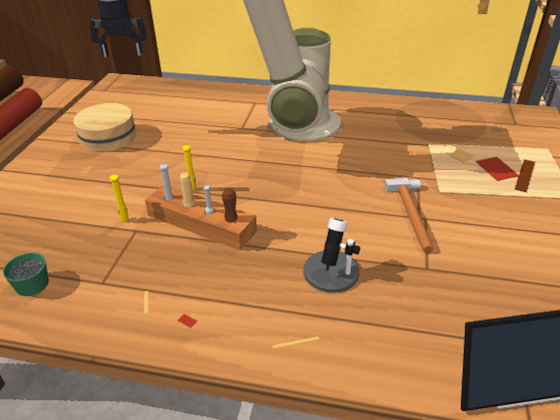

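View pics/side0.png

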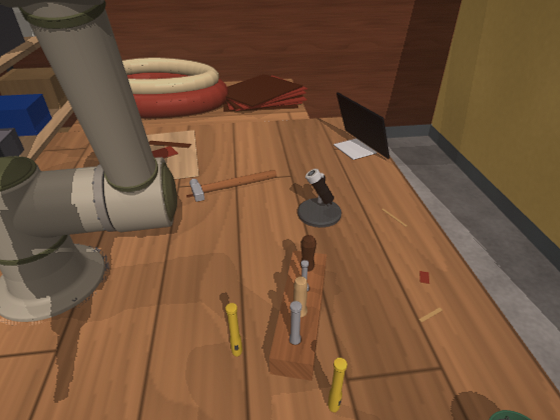

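Scene view: the large steel punch's head is at about (166,167), in the end hole at -y, with the creaser, small punch and awl following. The inspection camera is at about (333,245). In the side view the punch head is at about (295,306) and the lens collar at about (315,174). I'll enlarge the key regions.

Run:
```python
import cv2,numpy as np
a=cv2.imread("pics/scene0.png");b=cv2.imread("pics/side0.png")
def crop(i,x,y,w,h,k):
    return cv2.resize(i[y:y+h,x:x+w],None,fx=k,fy=k,interpolation=cv2.INTER_CUBIC)
# scene: (140,155) 130x100 x3 ; (295,210) 100x.. ; side
A=crop(a,140,150,133,100,3);B=crop(a,295,200,133,100,3)
C=crop(b,250,230,133,150,2.0);D=crop(b,280,150,133,100,3)
C=crop(b,255,240,133,100,3); 
cv2.imwrite("pics/m1.png",np.vstack([np.hstack([A,B]),np.hstack([C,D])]))
```

```text
(no output)
```

View pics/m1.png

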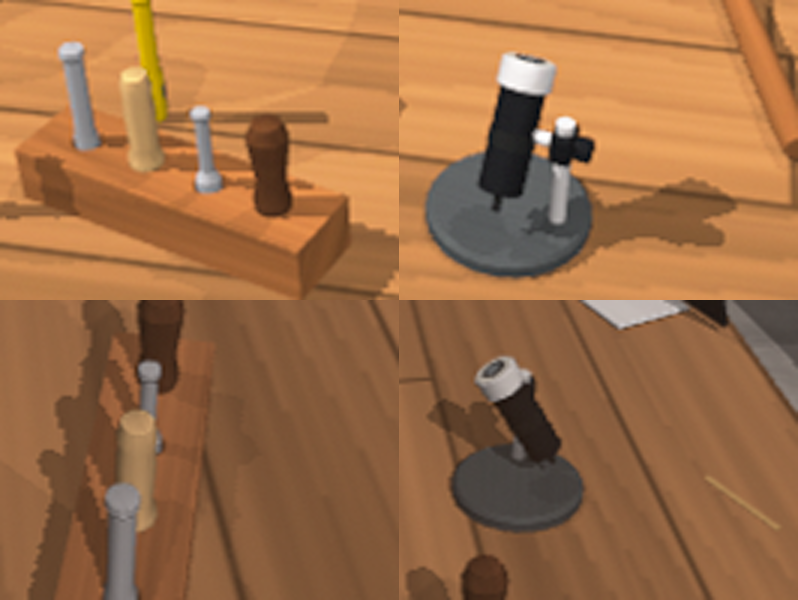

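The crops show these original-pixel positions:

| Item | Scene | Side |
|---|---|---|
| Punch head top | (164,166) | (296,304) |
| Small punch head | (207,187.5) | (305,262.5) |
| Lens face | (338.3,220) | (312.3,172.7) |

Next I'll triangulate these points.

```bash
cat > h.py <<'E'
import numpy as np,cv2,pickle
from scipy.spatial.transform import Rotation as R
def tool(s):
    T=np.eye(4);w,x,y,z=s["ee_rot"];T[:3,:3]=R.from_quat([x,y,z,w]).as_matrix();T[:3,3]=s["eef_pos"];return T
def ext(s,c):  # world->cam 4x4
    if "hand_eye" in c: return np.linalg.inv(tool(s)@c["hand_eye"])
    T=np.eye(4);T[:3,:3]=R.from_rotvec(c["rvec"]).as_matrix();T[:3,3]=c["tvec"];return T
def ray(s,c,uv):
    T=np.linalg.inv(ext(s,c));d=np.array([(uv[0]-c["cx"])/c["fx"],(uv[1]-c["cy"])/c["fy"],1])
    d=T[:3,:3]@d;return T[:3,3],d/np.linalg.norm(d)
def tri(obs):  # [(s,c,uv)] -> point, rms miss
    A=np.zeros((3,3));b=np.zeros(3);P=[]
    for o in obs:
        p,d=ray(*o);M=np.eye(3)-np.outer(d,d);A+=M;b+=M@p;P.append((p,M))
    x=np.linalg.solve(A,b);return x,max(np.linalg.norm(M@(x-p)) for p,M in P)
def plane(s,c,uv,z):
    p,d=ray(s,c,uv);return p+d*(z-p[2])/d[2]
def proj(s,c,X):
    q=ext(s,c)@np.r_[X,1];return np.array([c["fx"]*q[0]/q[2]+c["cx"],c["fy"]*q[1]/q[2]+c["cy"]])
def load(n): return pickle.load(open(f"pics/{n}.pkl","rb"))
E
python3 - <<'E'
from h import *
a=load("scene0");b=load("side0");np.set_printoptions(precision=1,suppress=True)
for n,u,v in [("punch",(164,166),(296,304)),("small",(207,187.5),(305,262.5)),("awl",(229,190),(308.5,238)),("lens",(338.3,220),(312.3,172.7)),("yellowA",(117,178),(340,363)),("yellowB",(187,149),(232,307))]:
    print(n,*tri([(*a,u),(*b,v)]))
for n,u in [("punch",(164,166)),("small",(207,187.5))]: print(n,plane(*a,u,141 if n=="punch" else 120))
for o,box in ((a,(300,245,365,295)),(b,(290,190,345,230))):
    im=o[1]["image"].astype(int);x0,y0,x1,y1=box;m=np.zeros(im.shape[:2],np.uint8)
    k=(im.max(2)-im.min(2)<30)&(im.max(2)<110);m[y0:y1,x0:x1]=k[y0:y1,x0:x1]*255
    cs=max(cv2.findContours(m,0,1)[0],key=cv2.contourArea);h=cv2.convexHull(cs)
    # hull points projected to z=14 plane: circle of 60 (far/side part)
    P=np.array([plane(*o,p[0],14)[:2] for p in cs]);print("footbox",P.min(0),P.max(0),(P.min(0)+P.max(0))/2)
E
```

```text
punch [ 512.8 -251.6  139.1] 0.7629478854540305
small [ 548.1 -137.6  117.5] 0.9172775766808172
awl [564.2 -80.7 129.3] 1.6269498312434323
lens [619.9 168.4 127.7] 0.9155635039616588
yellowA [ 560.6 -352.6  123.8] 2.813274916938472
yellowB [ 408.7 -233.2  124.6] 0.16401892696413253
punch [ 514.4 -250.   141. ]
small [ 550.1 -136.   120. ]
footbox [562.8 105.2] [713.1 221.6] [637.9 163.4]
footbox [581.9  87.7] [699.3 254.6] [640.6 171.2]
```

View pics/wrist0.png

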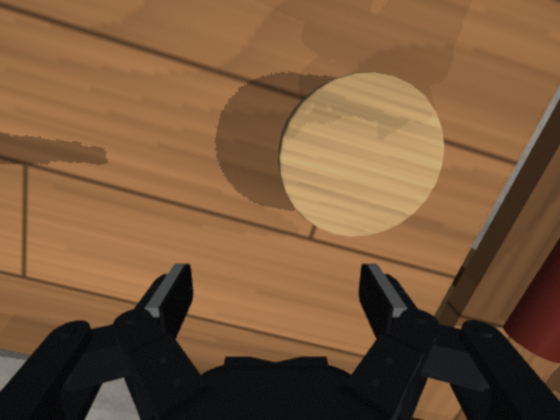

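The punch is at about (513,-251). The row heads 17° from +y towards +x, and the lens is at about (620,168,128). The wrist picture shows only a wooden box below the start pose. I'll go for a close wrist look at the camera first.

```bash
python3 -m handwheel '[[[40,50,15,0,0,9.5,1],[40,55,15,0,0,9.5,1],[40,55,15,0,0,9.5,1],[40,55,15,0,0,9.5,1],[40,55,0,0,0,9.5,1],[40,55,0,0,0,9.5,1],[40,55,0,0,0,0,1],[40,55,0,0,0,0,1]]]'; python3 -m handwheel '[[[40,55,0,0,0,0,1],[40,55,0,0,0,0,1],[40,55,-25,0,0,0,1],[35,50,-25,0,0,0,1],[0,0,0,0,0,0,1],[0,0,0,0,0,0,1]]]'
cat > snap.py <<'E'
import sys;from rig import *;from h import *
n=sys.argv[1];s=sense();c=capture(n.rstrip("0123456789"));pickle.dump((s,c),open(f"pics/{n}.pkl","wb"));cv2.imwrite(f"pics/{n}.png",c["image"][:,:,::-1])
print(s["time_s"],s["eef_pos"],tool(s)[:3,:3].round(3).tolist(),proj(s,c,[620,168,128]))
E
python3 snap.py wrist1
```

```text
time_s: 1.15
eef_pos: [437.5, -105.2, 294.0]
ee_rot: [0.0, 0.804, 0.594, 0.0]
force: [1.5, -1.1, 1.2]
grip_width: 1.0
grip_force: 0.0
time_s: 1.9
eef_pos: [577.8, 88.5, 248.7]
ee_rot: [0.0, 0.804, 0.594, -0.0]
force: [-0.5, 0.7, -0.0]
grip_width: 0.997
grip_force: 0.0
1.9 [577.75941196  88.49682294 248.74989833] [[0.294, 0.956, -0.0], [0.956, -0.294, -0.0], [-0.0, -0.0, -1.0]] [294.53354792 103.77228891]
```

```bash
python3 -m handwheel '[[[7,0,-5,9,0,0,1],[7,0,-5,9,0,0,1],[7,0,-5,9,0,0,1],[7,0,-5,9,0,0,1],[7,0,-5,9,0,0,1],[0,0,0,0,0,0,1],[0,0,0,0,0,0,1]]]'
python3 snap.py wrist2; python3 -c "
import cv2,numpy as np
a=cv2.imread('pics/wrist1.png');b=cv2.imread('pics/wrist2.png')
f=lambda i,x,y:cv2.resize(i[y:y+300,x:x+200],None,fx=2,fy=2,interpolation=cv2.INTER_CUBIC)
cv2.imwrite('pics/m2.png',np.hstack([f(a,190,0),f(b,190,60)]))"
```

```text
time_s: 2.82
eef_pos: [612.9, 88.5, 225.0]
ee_rot: [-0.306, 0.743, 0.55, 0.227]
force: [0.2, 0.2, 0.9]
grip_width: 1.001
grip_force: 0.0
2.825 [612.88132019  88.54089897 224.95972375] [[0.293, 0.956, 0.002], [0.678, -0.209, 0.705], [0.674, -0.205, -0.71]] [284.50875048 213.42402278]
```

View pics/m2.png

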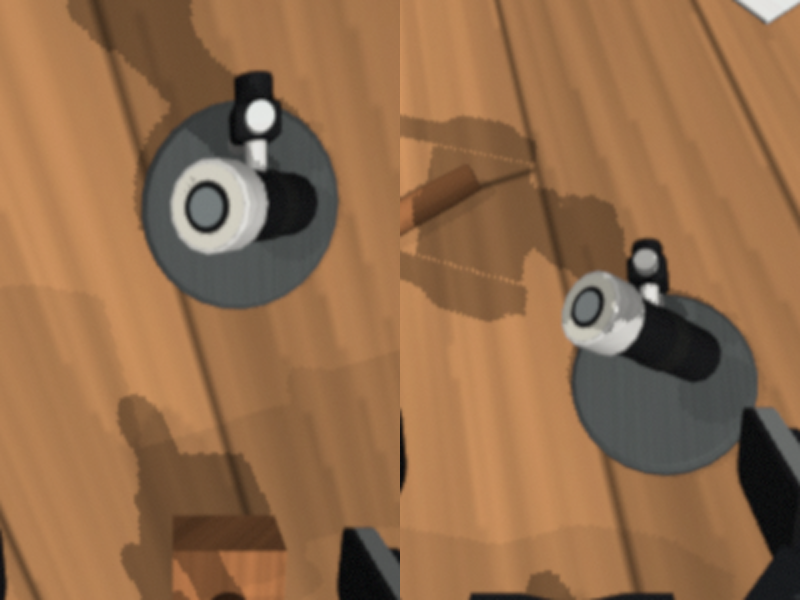

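Both wrist views show the camera clearly. The lens centre is at (293.5,103.5) in view 1 and (283.5,212.5) in view 2. The foot disc is fully visible, and the post is on the +y side. I'll measure the foot centre and the tube axis.

Run:
```python
from h import *
np.set_printoptions(precision=2,suppress=True)
v1=load("wrist1");v2=load("wrist2");a=load("scene0");b=load("side0")
L,e=tri([(*v1,(293.5,103.5)),(*v2,(283.5,212.5))]);print("lens",L,e)
F=[];N=[]
for o,(x0,y0,x1,y1),(tx0,ty0,tx1,ty1) in ((v1,(255,45,365,160),(322,80,352,122)),(v2,(270,195,372,300),(305,208,352,255))):
    im=o[1]["image"].astype(int);m=np.zeros(im.shape[:2],np.uint8)
    k=(im.max(2)-im.min(2)<25)&(im.max(2)<125)&(im.max(2)>45);m[y0:y1,x0:x1]=k[y0:y1,x0:x1]
    m=cv2.morphologyEx(m,cv2.MORPH_OPEN,np.ones((3,3)))
    n,lab,st,ce=cv2.connectedComponentsWithStats(m);j=1+st[1:,4].argmax();m=(lab==j).astype(np.uint8)
    cs=cv2.convexHull(max(cv2.findContours(m,0,1)[0],key=cv2.contourArea))
    P=np.array([plane(*o,p[0],14)[:2] for p in cs],np.float32);c,r=cv2.minEnclosingCircle(P)
    el=cv2.fitEllipse(P);print("foot",c,r,"ell",el);F.append(el[0])
    k=im.max(2)<42;t=np.zeros(k.shape,np.uint8);t[ty0:ty1,tx0:tx1]=k[ty0:ty1,tx0:tx1]
    n,lab,st,ce=cv2.connectedComponentsWithStats(t);j=1+st[1:,4].argmax();t=(lab==j)
    cs=max(cv2.findContours(t.astype(np.uint8),0,1)[0],key=cv2.contourArea)
    print("tube bbox",st[j],"minrect",cv2.minAreaRect(cs))
F=np.mean(F,0);p=np.r_[F,85];d=L-p;print("pivot",p,"len",np.linalg.norm(d),"az",np.degrees(np.arctan2(d[1],d[0])),"el",np.degrees(np.arctan2(d[2],np.hypot(*d[:2]))))
d/=np.linalg.norm(d)
for o in (v1,v2): print("pivot px",proj(*o,p),"rear px",proj(*o,p-45*d),"lens px",proj(*o,L))
```

```text
lens [619.27 168.47 129.45] 0.13054451507987228
foot (644.2556762695312, 163.5025634765625) 58.76701354980469 ell ((644.3781127929688, 163.1982879638672), (116.31160736083984, 116.81333923339844), 38.058258056640625)
tube bbox [322  84  26  36 697] minrect ((334.5, 101.5), (25.0, 35.0), 0.0)
foot (645.171875, 160.95565795898438) 59.0159912109375 ell ((644.9796752929688, 161.24278259277344), (115.97554779052734, 118.16079711914062), 6.172775745391846)
tube bbox [ 305  211   45   40 1120] minrect ((328.71331787109375, 232.07420349121094), (43.52898406982422, 30.388158798217773), 19.179006576538086)
pivot [644.68 162.22  85.  ] len 51.579453821875724 az 166.16957636865314 el 59.519705781270936
pivot px [317.98 103.22] rear px [333.98 103.09] lens px [293.64 103.41]
pivot px [315.28 228.14] rear px [337.82 239.13] lens px [283.38 212.57]
```

```bash
cat > ax.py <<'E'
from h import *
np.set_printoptions(precision=2,suppress=True)
L=np.array([619.27,168.47,129.45]);p=np.array([644.7,162.2,85.]);d=(L-p)/np.linalg.norm(L-p)
N=[]
for n,ts in (("wrist1",range(-36,14,3)),("wrist2",range(-36,18,2)),("side0",range(-34,20,4)),("scene0",range(-36,20,4))):
    o=load(n);g=cv2.cvtColor(o[1]["image"],cv2.COLOR_RGB2GRAY).astype(np.float32)
    q0,q1=proj(*o,L),proj(*o,L-60*d);u=(q1-q0)/np.linalg.norm(q1-q0);w=np.array([-u[1],u[0]])
    cen=np.linalg.inv(ext(*o))[:3,3];rad=16*o[1]["fx"]/np.linalg.norm(ext(*o)[:3]@np.r_[L-50*d,1])
    for sg in (1,-1):
        pts=[]
        for t in ts:
            c=proj(*o,L+(t-50)*d);r=np.arange(rad*.3,rad*1.6,.1);P=c+sg*r[:,None]*w
            v=cv2.remap(g,P[:,0].astype(np.float32)[None],P[:,1].astype(np.float32)[None],1)[0]
            gr=np.convolve(v,np.r_[np.ones(10),-np.ones(10)],"valid");i=gr.argmax()
            if gr[i]>100: pts.append(P[i+9])
        if len(pts)<5: print(n,sg,"few");continue
        pts=np.array(pts,np.float32)
        vx,vy,x,y=cv2.fitLine(pts,cv2.DIST_HUBER,0,.01,.01).ravel()
        res=np.abs((pts-[x,y])@[-vy,vx]);
        nn=np.cross(ray(*o,(x,y))[1],ray(*o,(x+30*vx,y+30*vy))[1]);nn/=np.linalg.norm(nn)
        dist=abs(nn@(L-20*d-cen))
        print(n,sg,len(pts),"med res",np.median(res),"miss deg",np.degrees(np.arcsin(nn@d)),"axis dist",dist)
        N.append((n,sg,nn))
def show(x): print("az",np.degrees(np.arctan2(x[1],x[0])),"el",np.degrees(np.arcsin(x[2])))
import sys
for sel in (("wrist1","wrist2"),("wrist1","wrist2","side0"),("wrist1","wrist2","side0","scene0")):
    x=np.linalg.svd(np.array([k[2] for k in N if k[0] in sel]))[2][2];x*=np.sign(x[2]);print(sel);show(x)
E
python3 ax.py
```

```text
wrist1 1 13 med res 0.09946507 miss deg -1.6989332377574187 axis dist 16.72379708321649
wrist1 -1 14 med res 0.38321203 miss deg -0.383619352041737 axis dist 16.669739174615813
wrist2 1 26 med res 0.3799191 miss deg -1.7774517146490458 axis dist 16.110617831220235
wrist2 -1 27 med res 0.24761814 miss deg -1.154900695729224 axis dist 15.972637241675363
side0 1 14 med res 0.08182353 miss deg -1.013007955633364 axis dist 17.86990041671316
side0 -1 14 med res 0.17571652 miss deg 1.0045913820064303 axis dist 15.33670894156472
scene0 1 14 med res 0.1404897 miss deg -0.12568052061203489 axis dist 14.925376213569603
scene0 -1 14 med res 0.14172298 miss deg 0.8462230389140775 axis dist 15.170798308454154
('wrist1', 'wrist2')
az 168.67799519047665 el 59.24061155899147
('wrist1', 'wrist2', 'side0')
az 169.0324670657132 el 59.81709724728929
('wrist1', 'wrist2', 'side0', 'scene0')
az 168.04265930581363 el 59.41791339178351
```

The axis estimates agree: azimuth about 168°, elevation about 59.5°. Next I'll go over the punch and look from above.

```bash
python3 -m handwheel '[[[-10,-30,20,-9,0,0,1],[-10,-40,20,-9,0,0,1],[-15,-50,0,-9,0,0,1],[-15,-50,0,-9,0,0,1],[-15,-50,0,-9,0,0,1],[-15,-50,0,0,0,0,1],[-15,-50,0,0,0,0,1],[-5,-20,0,0,0,0,1]]]'; python3 -m handwheel '[[[0,0,0,0,0,0,1],[0,0,0,0,0,0,1]]]'; python3 snap.py wrist3
python3 - <<'E'
from h import *
o=load("wrist3")
for X in ([513,-251,141],[513,-251,50],[549,-137,120]): print(proj(*o,X))
E
```

```text
time_s: 3.88
eef_pos: [512.3, -252.8, 265.1]
ee_rot: [0.002, 0.805, 0.594, -0.0]
force: [0.2, 1.0, 0.0]
grip_width: 1.001
grip_force: 0.0
time_s: 4.12
eef_pos: [513.4, -249.9, 264.2]
ee_rot: [0.0, 0.804, 0.595, 0.0]
force: [0.5, 1.4, 0.4]
grip_width: 0.998
grip_force: 0.0
4.125 [ 513.40124807 -249.91806738  264.2098441 ] [[0.292, 0.956, 0.001], [0.956, -0.292, -0.001], [-0.0, 0.001, -1.0]] [ 232.13547258 -613.38865482]
[273.94422893 206.19305224]
[274.21096262 183.61039325]
[274.95534805  67.97313268]
```

View pics/wrist3.png

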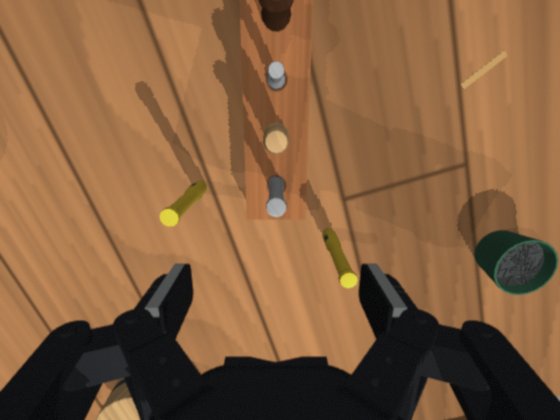

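The wrist view shows the punch head top at about (277,209), against a prediction of (274,206). The row is aligned with the image vertical. The yellow look-alikes at (349,280) and (168,217) are off to the sides, clear of the fingers.

Run:
```python
from h import *
np.set_printoptions(precision=2,suppress=True)
o=load("wrist3");im=o[1]["image"].astype(int)
k=((im.max(2)-im.min(2)<28)&(im.min(2)>70)).astype(np.uint8);m=k*0
for (x0,y0,x1,y1),z in (((262,170,292,222),141),((262,55,292,95),120)):
    m=k*0;m[y0:y1,x0:x1]=k[y0:y1,x0:x1];n,l,st,ce=cv2.connectedComponentsWithStats(m);j=1+st[1:,4].argmax();print(st[j])
    x,y,w,h,_=st[j]
    rows=np.where((l==j).any(1))[0]
    print("row spans",[(r,np.where(l[r]==j)[0][[0,-1]].tolist()) for r in rows[::3]])
print(plane(*o,(276.5,209.5),141),plane(*o,(276.5,70.5),120),[plane(*o,u,125) for u in((349,280),(168,217))])
```

```text
[266 177  20  40 561]
row spans [(np.int64(177), [273, 277]), (np.int64(180), [270, 282]), (np.int64(183), [270, 283]), (np.int64(186), [271, 283]), (np.int64(189), [271, 283]), (np.int64(192), [271, 282]), (np.int64(195), [271, 282]), (np.int64(198), [269, 282]), (np.int64(201), [268, 284]), (np.int64(204), [267, 285]), (np.int64(207), [266, 285]), (np.int64(210), [267, 284]), (np.int64(213), [269, 283]), (np.int64(216), [274, 276])]
[267  62  19  27 402]
row spans [(np.int64(62), [272, 279]), (np.int64(65), [269, 282]), (np.int64(68), [268, 283]), (np.int64(71), [268, 283]), (np.int64(74), [268, 284]), (np.int64(77), [268, 285]), (np.int64(80), [268, 284]), (np.int64(83), [268, 283]), (np.int64(86), [270, 282])]
[ 514.33 -254.8   141.  ] [ 549.7  -139.31  120.  ] [array([ 564.2 , -359.52,  125.  ]), array([ 406.83, -235.62,  125.  ])]
```

```bash
python3 -m handwheel '[[[0.6,-2,-30,0,0,0,0.1],[0,0,-30,0,0,0,0.1],[0,0,-30,0,0,0,0.1],[0,0,0,0,0,0,0.1],[0,0,0,0,0,0,0.1]]]'; python3 snap.py wrist4
```

```text
time_s: 4.8
eef_pos: [514.2, -253.0, 175.2]
ee_rot: [0.001, 0.804, 0.595, 0.0]
force: [-0.1, 0.6, 0.9]
grip_width: 0.551
grip_force: 0.0
4.8 [ 514.22221439 -252.9835874   175.17821923] [[0.293, 0.956, 0.002], [0.956, -0.293, -0.001], [-0.001, 0.002, -1.0]] [  162.94171338 -1640.11937845]
```

View pics/wrist4.png

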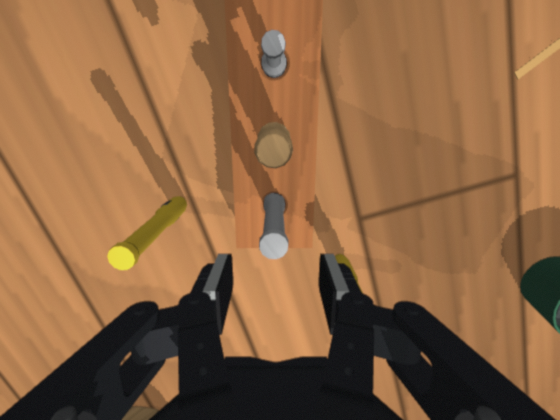

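The head is at (273.5,244), midway between the half-closed fingers. A quick numeric check before going down:

```bash
python3 - <<'E'
from h import *
o=load("wrist4");print(plane(*o,(273.7,243.5),141),plane(*o,(273.7,242),141),"tcp axis px",proj(*o,np.r_[o[0]["eef_pos"][:2],141]))
E
python3 -m handwheel '[[[-0.5,1,-30,0,0,0,0.1],[0,0,-30,0,0,0,0.1],[0,0,-29,0,0,0,0.1],[0,0,0,0,0,0,0.1],[0,0,0,0,0,0,0.1]]]'
```

```text
[ 515.08179878 -250.67084197  141.        ] [ 515.38974521 -249.67524174  141.        ] tcp axis px [273.48382338 247.02460035]
time_s: 5.48
eef_pos: [513.8, -252.7, 86.5]
ee_rot: [0.001, 0.804, 0.594, 0.0]
force: [0.5, -0.6, -0.2]
grip_width: 0.549
grip_force: 0.0
```

```bash
python3 -m handwheel '[[[1,1.8,0,0,0,0,0.1],[0,0,0,0,0,0,-1],[0,0,0,0,0,0,-1],[0,0,0,0,0,0,-1],[0,0,0,0,0,0,-1],[0,0,0,0,0,0,-1]]]' 70
```

```text
time_s: 6.22
eef_pos: [514.2, -250.5, 85.3]
ee_rot: [0.0, 0.804, 0.594, 0.0]
force: [-2.4, 1.6, 6.9]
grip_width: 0.164
grip_force: 64.5
```

```bash
python3 -m handwheel '[[[0,0,4,0,0,0,-1],[0,0,0,0,0,0,-1]]]'
```

```text
time_s: 6.48
eef_pos: [513.9, -250.4, 88.6]
ee_rot: [-0.0, 0.804, 0.594, -0.0]
force: [0.6, -0.6, -3.8]
grip_width: 0.163
grip_force: 63.9
```

```bash
python3 -m handwheel '[[[0,0,12,0,0,0,-1],[0,0,14,0,0,0,-1],[0,0,14,0,0,0,-1],[0,0,30,0,0,0,-1],[0,0,40,0,0,0,-1],[0,0,50,0,0,0,-1],[0,0,40,0,0,0,-1],[0,0,0,0,0,0,-1]]]'
```

```text
time_s: 7.48
eef_pos: [514.6, -250.8, 292.6]
ee_rot: [0.003, 0.804, 0.594, 0.001]
force: [0.7, -0.1, -3.1]
grip_width: 0.167
grip_force: 64.0
```

```bash
python3 -m handwheel '[[[1,30,3,0,0,0,-1],[1,50,2,0,0,0,-1],[1,55,0,0,0,0,-1],[1,55,0,0,0,0,-1],[1,55,0,-1.6,-7.5,0,-1],[1,55,0,-1.6,-7.5,0,-1],[1,55,0,-1.6,-7.5,0,-1],[1,50,0,-1.6,-7.5,0,-1]]]'; python3 -m handwheel '[[[0,20,0,0,0,0,-1],[0,0,0,0,0,0,-1],[0,0,0,0,0,0,-1]]]'; python3 snap.py wrist5;python3 snap.py scene5; python3 snap.py side5;  python3 - <<'E'
from h import *
np.set_printoptions(precision=2,suppress=True)
d=np.array([-.4965,.1055,.8616]);s,c=load("wrist5");T=tool(s);t=T[:3,3];zt=-T[:3,2]
print(zt,"ang",np.degrees(np.arccos(zt@d)))
ims=[]
for n in("wrist5","scene5","side5"):
    o=load(n);print(n,"mouth",proj(*o,t+zt*-76),"head",proj(*o,t+zt*55))
    q=proj(*o,t-zt*20);x,y=(np.clip(q-[66,66],0,[428,288])).astype(int);print(x,y);ims.append(cv2.resize(cv2.imread(f"pics/{n}.png")[y:y+132,x:x+132],None,fx=2 if n=="wrist5" else 2,fy=2,interpolation=cv2.INTER_CUBIC))
cv2.imwrite("pics/m5.png",np.hstack(ims))
E
```

```text
time_s: 8.48
eef_pos: [521.0, 156.4, 293.1]
ee_rot: [0.199, 0.775, 0.573, 0.177]
force: [-0.3, -0.0, -3.6]
grip_width: 0.167
grip_force: 64.5
time_s: 8.85
eef_pos: [521.9, 173.9, 293.1]
ee_rot: [0.198, 0.776, 0.573, 0.175]
force: [-0.0, 0.1, -3.1]
grip_width: 0.171
grip_force: 64.6
8.85 [521.85469005 173.87048162 293.05098712] [[0.282, 0.82, 0.498], [0.958, -0.265, -0.107], [0.044, 0.507, -0.861]] [273.38502211 174.45700475]
8.9 [522.02061407 173.6564726  293.26218839] [[0.283, 0.82, 0.498], [0.958, -0.266, -0.107], [0.044, 0.507, -0.861]] [337.80964154 220.25962617]
8.95 [522.10631849 173.56827871 293.36844946] [[0.283, 0.82, 0.498], [0.958, -0.266, -0.107], [0.044, 0.508, -0.86]] [312.15648683 172.41443483]
[-0.5   0.11  0.86] ang 0.15541340634681267
wrist5 mouth [274.64 223.44] head [273.83 361.16]
208 191
scene5 mouth [342.89 163.53] head [357.05  98.78]
282 70
side5 mouth [289.03 138.42] head [259.1   90.48]
210 52
```

View pics/m5.png

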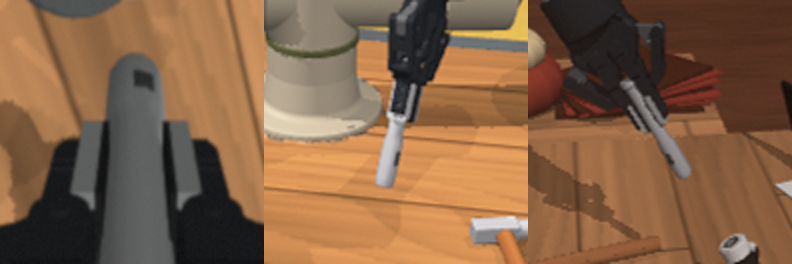

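The punch is held straight between the pads. The mouth end is at about (342,163) in scene and (288,140) in side, within about 2 px of prediction. I'll measure its tilt from the silhouette midline.

```bash
cat > mid.py <<'E'
import sys;from h import *
np.set_printoptions(precision=2,suppress=True)
N=[];k=sys.argv[1];off=float(sys.argv[2]) if len(sys.argv)>2 else 0
for n in("wrist","scene","side"):
    o=load(n+k);T=tool(o[0]);t=T[:3,3];zt=-T[:3,2];mo=t-76*zt
    lab=cv2.cvtColor(o[1]["image"],cv2.COLOR_RGB2LAB).astype(np.float32)
    rad=10*o[1]["fx"]/(ext(*o)[:3]@np.r_[mo,1])[2];q0,q1=proj(*o,mo),proj(*o,mo+60*zt)
    u=(q1-q0)/np.linalg.norm(q1-q0);w=np.array([-u[1],u[0]]);M=[];W=[]
    for z in range(10,66,2):
        c=proj(*o,mo+z*zt);r=np.arange(-rad*2,rad*2,.1);P=(c+r[:,None]*w).astype(np.float32)
        v=np.stack([cv2.remap(lab[:,:,i],P[:,0][None],P[:,1][None],1)[0] for i in (0,1,2)],1)
        ch=np.hypot(v[:,1]-128,v[:,2]-128);g=np.where(ch<(np.median(ch[abs(r)<rad*.4])+ch[abs(r)>1.7*rad].max())/2)[0]
        g=g[abs(r[g])<1.5*rad]
        if len(g): M.append((z,(r[g[0]]+r[g[-1]])/2));W.append((r[g[-1]]-r[g[0]])/rad*20)
    M=np.array(M);print(n,"px/mm",rad/10,"widths mm",np.array(W)[::3]);print("  mid mm",(M[:,1]/rad*10)[::3])
    b=M[:,0]<46;g=np.polyfit(M[b,0],M[b,1]/rad*10,1);g2=np.polyfit(M[:,0],M[:,1]/rad*10,1)
    print("  offs at mouth",g2[1],"tilt deg barrel",np.degrees(g[0]),"all",np.degrees(g2[0]))
E
python3 mid.py 5
```

```text
wrist px/mm 1.2941239559556141 widths mm [40.49 41.73 42.96 44.05 45.13 46.21 47.29 59.81 59.81 58.26]
  mid mm [-0.3  -0.37 -0.45 -0.49 -0.53 -0.64 -0.6  -0.03 -0.03  0.28]
  offs at mouth -0.4704813347914786 tilt deg barrel -0.6156753310349847 all 0.1020817536861873
scene px/mm 0.49425341743044193 widths mm [40.06 40.47 40.06 40.06 40.06 40.06 40.47 36.42 33.59 36.42]
  mid mm [-3.51 -3.41 -3.51 -3.71 -3.71 -3.51 -3.41 -3.41 -3.71 -3.41]
  offs at mouth -3.506773409101963 tilt deg barrel -0.1405681862318977 all -0.08407178772678561
side px/mm 0.42270783643484744 widths mm [38.8  41.64 41.64 40.69 39.27 39.74 41.16 34.07 33.12 32.65]
  mid mm [-2.02 -2.26 -1.78 -2.02 -1.67 -1.78 -1.43 -1.78 -2.02 -1.67]
  offs at mouth -2.129802626235667 tilt deg barrel 0.8322916200462592 all 0.38485922027121594
```

```bash
cat > off.py <<'E'
import sys;from h import *
np.set_printoptions(precision=2,suppress=True)
k=sys.argv[1];A=[];B=[]
m=dict(zip(("wrist","scene","side"),map(float,sys.argv[2:5])))
for n in m:
    o=load(n+k);T=tool(o[0]);zt=-T[:3,2];mo=T[:3,3]-76*zt
    q0,q1=proj(*o,mo),proj(*o,mo+60*zt);u=(q1-q0)/np.linalg.norm(q1-q0);w=np.array([-u[1],u[0]])
    s=o[1]["fx"]/(ext(*o)[:3]@np.r_[mo,1])[2]
    A.append([(proj(*o,mo+T[:3,i])-q0)@w/s for i in (0,1)]);B.append(m[n])
A=np.array(A);B=np.array(B);print(A)
x=np.linalg.lstsq(A,B,rcond=None)[0];print("tool x,y offset",x,"resid",A@x-B,"static only",np.linalg.solve(A[1:],B[1:]),"world",T[:3,:2]@x)
E
python3 off.py 5 -.45 -3.5 -1.9
```

```text
[[ 0.01 -1.  ]
 [ 0.96 -0.31]
 [ 0.38  0.93]]
tool x,y offset [-3.84 -0.02] resid [ 0.44 -0.17  0.42] static only [-3.82 -0.48] world [-1.1  -3.68 -0.18]
```

```bash
python3 -m handwheel '[[[5,8,-6,0,0,0,-1],[6,7,-9,0,0,0,-1],[6,0,-9,0,0,0,-1],[4,0,-6,0,0,0,-1],[0,0,0,0,0,0,-1],[0,0,0,0,0,0,-1],[0,0,0,0,0,0,-1],[0,0,0,0,0,0,-1]]]'; python3 snap.py wrist6;python3 snap.py scene6; python3 snap.py side6; python3 mid.py 6;python3 - <<'E'
from h import *
c=lambda i,x,y:cv2.resize(i[y:y+100,x:x+66],None,fx=6,fy=6,interpolation=cv2.INTER_CUBIC)
cv2.imwrite("pics/m6.png",np.hstack([c(cv2.imread("pics/scene6.png"),310,140),c(cv2.imread("pics/side6.png"),275,105)]))
E
```

```text
time_s: 10.0
eef_pos: [543.0, 189.6, 264.0]
ee_rot: [0.198, 0.776, 0.573, 0.175]
force: [0.4, 0.1, -4.2]
grip_width: 0.172
grip_force: 64.6
10.0 [542.99076502 189.61760695 263.96779048] [[0.282, 0.819, 0.499], [0.958, -0.265, -0.106], [0.045, 0.509, -0.86]] [274.5059932  199.81395027]
10.05 [542.97953136 189.62521255 263.90449049] [[0.282, 0.819, 0.499], [0.958, -0.265, -0.106], [0.045, 0.508, -0.86]] [337.80964154 220.25962617]
10.1 [542.97550565 189.62650044 263.81510336] [[0.282, 0.819, 0.499], [0.958, -0.265, -0.106], [0.045, 0.508, -0.86]] [312.15648683 172.41443483]
wrist px/mm 1.294136572069378 widths mm [40.49 41.73 42.81 44.2  45.28 46.67 48.22 59.81 59.81 55.17]
  mid mm [-0.22 -0.37 -0.41 -0.45 -0.49 -0.6  -0.53 -0.03 -0.03 -1.18]
  offs at mouth -0.40389967231646684 tilt deg barrel -0.5322855423418712 all 0.05210056518168999
scene px/mm 0.4946872870147291 widths mm [40.43 40.83 42.45 39.22 40.43 41.24 41.24 36.39 32.75 33.15]
  mid mm [-3.63 -3.73 -3.73 -3.73 -3.63 -3.42 -3.63 -3.63 -3.52 -3.63]
  offs at mouth -3.602175544510767 tilt deg barrel 0.21216144428708975 all 0.024565467999337592
side px/mm 0.40794612721485934 widths mm [39.22 39.71 39.71 39.22 39.71 41.18 37.75 32.85 31.38 41.67]
  mid mm [-1.62 -2.23 -1.74 -1.86 -1.49 -1.62 -1.74 -1.74 -1.62  0.22]
  offs at mouth -2.1654883016593827 tilt deg barrel 0.7392072486094545 all 0.7572120228640393
```

View pics/m6.png

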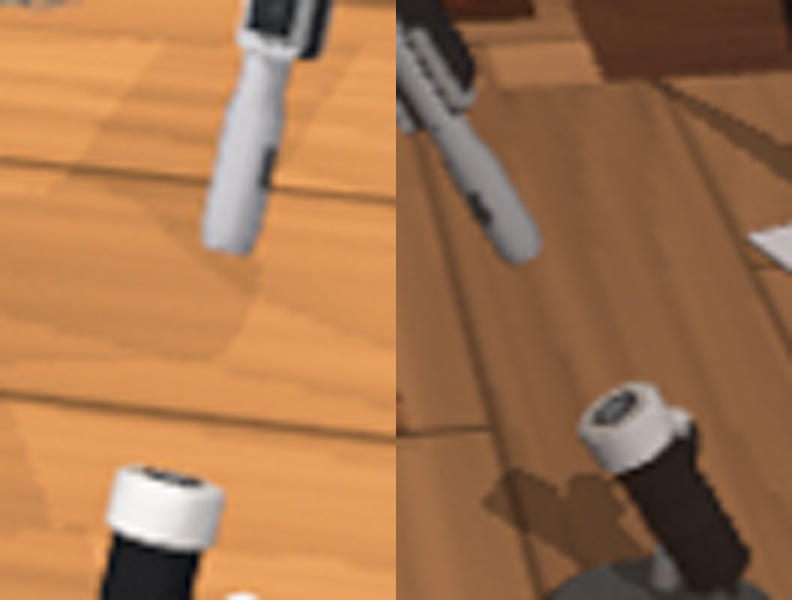

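In the scene crop the punch midline extrapolates to x≈173 at the lens, which is at (174,477). The side crop also looks lined up. I'll check line-to-lens distance and the along-axis position numerically.

```bash
cat > end.py <<'E'
import sys;from h import *
np.set_printoptions(precision=2,suppress=True)
k=sys.argv[1];a,b=float(sys.argv[2]),float(sys.argv[3])
d=np.array([-.4965,.1055,.8616]);th=np.linspace(0,2*np.pi,90)
for n in("wrist","scene","side"):
    o=load(n+k);T=tool(o[0]);zt=-T[:3,2];mo=T[:3,3]-76*zt+a*T[:3,0]+b*T[:3,1]
    lab=cv2.cvtColor(o[1]["image"],cv2.COLOR_RGB2LAB).astype(np.float32)
    q0,q1=proj(*o,mo),proj(*o,mo+40*zt);s=np.linalg.norm(q1-q0)/40;u=(q1-q0)/s/40;w=np.array([-u[1],u[0]])
    cir=[proj(*o,mo+8*(np.cos(t)*T[:3,0]+np.sin(t)*T[:3,1])) for t in th];pe=min((c-q0)@u for c in cir)
    E=[]
    for j in (-2,-1,0,1,2):
        r=np.arange(-25*s,30*s,.1);P=(q0+r[:,None]*u+j*s*w).astype(np.float32)
        v=[cv2.remap(lab[:,:,i],P[:,0][None],P[:,1][None],1)[0]-128 for i in(1,2)];ch=np.hypot(*v)
        th_=(np.median(ch[r>8*s])+np.median(ch[r<-14*s]))/2;i=len(r)-1
        while i>0 and (ch[i]<th_ or r[i]>6*s): i-=1
        E.append(r[i])
    print(n,"scale",s,"mouth px",q0,"pred end mm",pe/s,"meas",np.array(E)/s,"-> slip along axis",np.median(E)/s-pe/s)
    if n!="wrist":
        m=proj(*o,mo+130*zt);uu=(q0-m)/np.linalg.norm(q0-m);x0,y0,x1,y1=(328,212,350,226) if n=="scene" else (303,164,322,182)
        L=lab[y0:y1,x0:x1,0];ys,xs=np.where(L<150 if n=="scene" else L<140);
        for lp in ([(339,219.5)] if n=="scene" else [(311.3,172.8),(312.3,172.7)]):
            e=np.array(lp)-q0;print("   lens px",lp,"line-lens offset mm",(uu[0]*e[1]-uu[1]*e[0])/o[1]["fx"]*(ext(*o)[:3]@np.r_[619.4,168.5,129,1])[2],"predicted lens px",proj(*o,mo-80*zt))
print("mouth",mo,"focus",np.array([619.4,168.5,129])+80*d,"angle",np.degrees(np.arccos(zt@d)))
E
python3 off.py 6 -.4 -3.65 -1.75; python3 end.py 6 -3.8 0
```

```text
[[ 0.01 -1.  ]
 [ 0.96 -0.3 ]
 [ 0.38  0.94]]
tool x,y offset [-3.91  0.04] resid [ 0.34 -0.13  0.32] static only [-3.88 -0.31] world [-1.07 -3.75 -0.16]
wrist scale 0.5827353443355225 mouth px [274.65 228.  ] pred end mm -16.599763671692518 meas [-17.28 -17.28 -17.28 -17.28 -16.93] -> slip along axis -0.6780343995207332
scene scale 0.49593883778523395 mouth px [346.93 181.64] pred end mm -0.7649015459802735 meas [-0.2 -0.2 -0.2 -0.2  0. ] -> slip along axis 0.566346931724521
   lens px (339, 219.5) line-lens offset mm -0.8334120977667565 predicted lens px [338.54 219.68]
side scale 0.39078892658493414 mouth px [296.44 146.7 ] pred end mm -3.1823995678145547 meas [-2.74 -2.74 -2.99 -2.99 -3.25] -> slip along axis 0.18916438368208732
   lens px (311.3, 172.8) line-lens offset mm 3.057449690340861 predicted lens px [311.99 171.64]
   lens px (312.3, 172.7) line-lens offset mm 0.7637217779458689 predicted lens px [311.99 171.64]
mouth [579.84 177.9  198.29] focus [579.68 176.94 197.93] angle 0.2088607313884366
```

Run:
```python
from h import *
np.set_printoptions(linewidth=200)
for n,(x0,y0,x1,y1) in (("side6",(304,164,322,182)),("scene6",(328,214,350,226))):
    g=cv2.cvtColor(load(n)[1]["image"],cv2.COLOR_RGB2GRAY);print(n);print(g[y0:y1,x0:x1])
```

```text
side6
[[101 106 108 108 107 104 100 100  98  99 105 106 106 105 106 106 106 106]
 [ 99 104 107 108 107 105 102 100  99  98 103 106 105 105 105 106 106 106]
 [ 97 104 107 108 109 105 103 101  99  98 100 105 106 106 106 106 107 106]
 [ 95 101 106 108 109 107 104 101  98  96  98 103 105 105 106 105 106 106]
 [ 92  99 105 107 108 108 106 102 104 110 115 117 117 112 107 106 107 108]
 [ 92  97 103 106 107 107 111 117 124 141 156 162 156 150 122 104 107 107]
 [ 93  95 101 105 106 115 125 146 118  81 101 147 163 181 144 104 106 107]
 [ 93  94  97 104 119 135 113  74  74  63  49 129 158 178 169 126 106 106]
 [ 95  92  97 117 145 115  89  97  95  63  77 126 158 179 177 147 119 118]
 [ 94  92 109 134 100  84  98  93  73  70 122 146 176 187 178 172 159 164]
 [ 95  94 136 127  73  73  91  73  82 130 147 173 182 179 178 169 163 178]
 [ 95 108 136 117  77  67  86  92 132 156 178 182 178 179 176 174 162 164]
 [ 95 114 136 145 146 145 147 146 161 175 176 176 178 179 179 177 167 142]
 [ 97  99 113 134 139 136 146 161 164 167 173 175 177 179 181 181 150  95]
 [ 98  87  87 111 129 131 136 147 156 165 17
[... 656 characters left out ...]
6 114 142 138 155 163 169 174 170 169 169 170 169 170 170 171]
 [170 197 228 233 233 222 179 115  79  99 119 127 136 131 142 162 170 166 165 166 167 167]
 [177 207 229 239 244 247 248 239 222 185 147 127  79  79  76 125 174 176 168 167 168 168]
 [180 213 231 237 244 246 248 248 247 244 242 234 203 187 178 182 199 201 188 173 171 171]
 [187 223 234 239 243 245 245 245 245 245 246 244 237 228 220 213 206 198 182 169 171 170]
 [195 228 236 239 242 243 245 245 245 243 241 238 232 221 207 200 189 181 164 161 169 169]
 [202 231 237 240 242 242 243 243 242 239 237 231 223 211 200 189 181 173 155 155 168 167]
 [214 235 238 241 243 241 240 240 238 235 231 227 220 208 195 187 178 169 158 161 169 169]]
```

Run:
```python
from h import *
np.set_printoptions(precision=2,suppress=True)
a=load("scene6");b=load("side6");d=np.array([-.4965,.1055,.8616])
A,ea=tri([(*a,(338.4,219.1)),(*b,(311.2,172.7))]);B,eb=tri([(*a,(338.54,219.68)),(*b,(311.99,171.64))])
print(A,ea,B,eb);D=A-B;print("lens minus (punch-80):",D,"along",D@d,"lat",D-D@d*d)
v1=load("wrist1");v2=load("wrist2")
for p in (A,np.array([619.4,168.5,129])):print(proj(*v1,p),proj(*v2,p))
```

```text
[617.08 168.38 127.92] 0.8284487057932401 [619.74 169.36 129.52] 0.028678015544813158
lens minus (punch-80): [-2.67 -0.99 -1.6 ] along -0.16182718622229508 lat [-2.75 -0.97 -1.46]
[291.   104.42] [281.47 213.97]
[293.74 103.35] [283.59 212.71]
```

Run:
```python
from h import *
im=cv2.imread("pics/wrist6.png");cv2.imwrite("pics/m7.png",cv2.resize(im[150:270,200:350],None,fx=5,fy=5,interpolation=cv2.INTER_CUBIC))
```

```text
(no output)
```

View pics/m7.png

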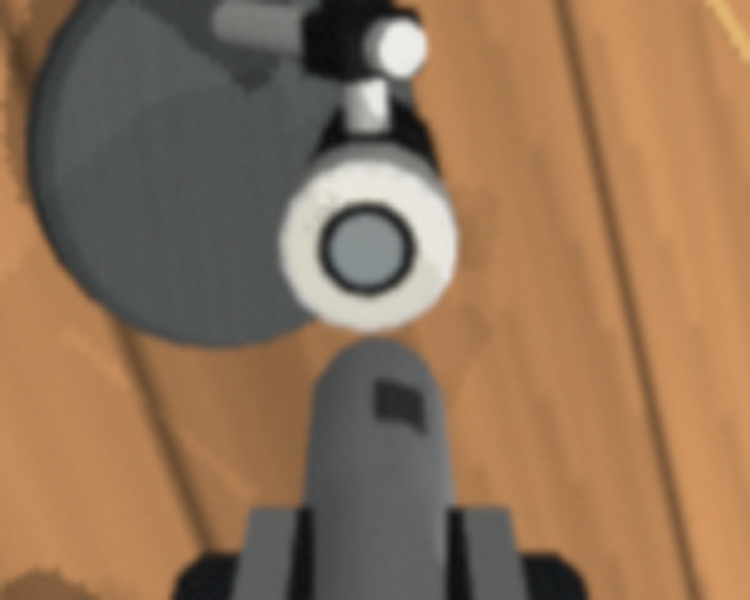

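The wrist crop shows the lens glass at column 273.2 and the punch axis at 275.6, a 2.4 mm lateral offset. The static views agree, so I'll correct it.

```bash
python3 -m handwheel '[[[-2.2,-0.6,-1.3,0,0,0,-1],[0,0,0,0,0,0,-1],[0,0,0,0,0,0,-1],[0,0,0,0,0,0,-1],[0,0,0,0,0,0,-1],[0,0,0,0,0,0,-1]]]'; for n in wrist7 scene7 side7; do python3 snap.py $n;done; python3 mid.py 7 | grep -v wid; python3 end.py 7 -3.8 0
python3 - <<'E'
from h import *
for n in ("wrist6","wrist7"):
    g=cv2.cvtColor(load(n)[1]["image"],cv2.COLOR_RGB2GRAY);m=np.zeros_like(g);m[175:217,250:297]=(g[175:217,250:297]>150)
    c=max(cv2.findContours(m,0,1)[0],key=cv2.contourArea);print(n,"collar",cv2.boundingRect(c),cv2.fitEllipse(c))
E
```

```text
time_s: 10.9
eef_pos: [540.8, 189.0, 262.4]
ee_rot: [0.198, 0.776, 0.573, 0.175]
force: [-0.1, -0.6, -2.6]
grip_width: 0.167
grip_force: 64.6
10.9 [540.82697508 188.9939315  262.36914294] [[0.282, 0.82, 0.499], [0.958, -0.265, -0.106], [0.045, 0.508, -0.86]] [276.886365   198.69790037]
10.95 [540.81095937 189.01686508 262.35272138] [[0.282, 0.82, 0.499], [0.958, -0.265, -0.106], [0.045, 0.508, -0.86]] [337.80964154 220.25962617]
11.0 [540.80913357 189.02310014 262.38856875] [[0.282, 0.82, 0.499], [0.958, -0.265, -0.106], [0.045, 0.508, -0.86]] [312.15648683 172.41443483]
  mid mm [-0.26 -0.41 -0.45 -0.45 -0.49 -0.6  -0.57 -0.03 -0.03 -0.03]
  offs at mouth -0.6108303770552702 tilt deg barrel -0.5208640786613943 all 0.4495196694194602
  mid mm [-3.48 -3.58 -3.89 -3.79 -3.58 -3.38 -3.48 -3.58 -3.68 -3.58]
  offs at mouth -3.6462547381928827 tilt deg barrel 0.281631710766052 all 0.12632987256587935
  mid mm [-2.22 -1.73 -1.61 -1.61 -1.98 -1.61 -1.73 -1.98 -1.86 -0.02]
  offs at mouth -2.0224403569943945 tilt deg barrel 0.7212248600458532 all 0.42577148467749837
wrist scale 0.58273458030
[... 409 characters left out ...]
scale 0.3906431346747802 mouth px [295.59 147.4 ] pred end mm -3.184686653968 meas [-2.99 -2.99 -2.73 -2.47 -2.22] -> slip along axis 0.45565272954726055
   lens px (311.3, 172.8) line-lens offset mm 0.36962732723331815 predicted lens px [311.16 172.31]
   lens px (312.3, 172.7) line-lens offset mm -1.922664270289604 predicted lens px [311.16 172.31]
mouth [577.66 177.29 196.85] focus [579.68 176.94 197.93] angle 0.19981551339571432
wrist6 collar (256, 182, 36, 34) ((273.6360778808594, 198.6251220703125), (33.52427291870117, 34.97236633300781), 92.91748046875)
wrist7 collar (259, 181, 35, 35) ((276.01507568359375, 197.6031951904297), (33.879005432128906, 34.7976188659668), 93.77072143554688)
```

All three views now put the lens within about 0.5 px of the punch's axis, 80 mm in front. The arm is steady, so I'm handing in.

```bash
python3 -c "
from rig import *
print(finish_job())"
```

```text
the job is handed in; nothing more can be done
None
```

The larger steel punch is out of the block and held steadily with its mouth facing the lens, centred and about 80 mm in front, to within 1–2 mm by my own measurements; the job is handed in at about 11 s and no verdict came back.

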